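Unfold the jar press crank and clamp the lid

ROBOT

A 6-joint arm with a two-finger parallel gripper is mounted at the origin on the work surface. World frame = base frame: x ahead of the robot, y to its left, z up, the work surface at z = 0. Lengths are in mm, angles in rad, forces in N, time in s.
With the tool pointing down it reaches from about 350 to 975 mm from the base axis. Payload 7.1 kg.
Tool frame: the origin (TCP) lies on the mounting face of the last link; the fingertips stand 182 mm ahead of it and the grasp point (between the pads) lies 163 mm ahead of it (ctrl.tip_reach is the distance from the TCP to the fingertips, in mm); z points along the fingers, y is the direction in which the jaws open and shut (so a half turn about z gives the same grasp; the last joint's range is limited). The gripper opens to 88 mm and grips with 3 to 60 N. Pads are 20 mm wide; open, the fingers measure 115 mm over their backs; the gripper's body (75 mm by 178 mm) begins 61 mm behind the grasp point.
Start: joints at [1.261, 0.423, 1.63, -0, 1.089, -0.019], TCP at [179.168, 598.753, 404.675] pointing down, gripper open.
Joint ranges: [-3, 3], [-0.9, 2.11], [0.09, 2.58], [-1.31, 4.45], [0.11, 2.69], [-2.54, 2.54]. Speed limits (rad/s): [2.39, 2.39, 3.01, 3.14, 3.14, 3.14].

INTERFACE

Orientations are given as a rotation vector (axis times angle).
In Python, from workcell import ctrl gives the robot as it stands.
- The arm moves only by the tool jog_arm, never from a script. Its argument "steps" is a list that holds one entry, the list of rows, each a list of 7 numbers: the shift along the tool's x, y, z in m, then the turn, a rotation vector about the tool's x, y, z in degrees, then the gripper's target within -1 to 1 (shut at 1, half-way at 0, fully open at -1). A call has 1 to 20 rows; each row shifts and turns the commanded pose from where the row before left it, along the tool's axes as they then stand; what a row does not reach is not made up. A row lasts 1/12 s, in which the tool goes at most 41.7 mm and 7.16 degrees, less where a joint would pass 70% of its speed; a pose out of reach is approached as far as the arm can. A call is refused whole if a number of a shift passes 0.0417 or a number of a turn 7.16, either way. A call with a gripper value outside its range is refused whole. The fingers move at their own pace and stop on an object; the grip force is fixed at half the most. Time passes only in rows, so rows that do not move let the fingers close. It gives the time, the measured TCP pose, the force and the opening at its end, in the units of the state.
- ctrl.get_obs(): the state, without advancing time (a new reading comes with each control period).
- ctrl.get_image(name): name is "scene" or "top" or "wrist"; returns the picture (480x640x3 uint8, red, green, blue); there is no depth.
- ctrl.camera_info(name): a dict with "fx", "fy", "cx", "cy" (pixels), "origin" and "attitude" of the camera in the world; the wrist camera has in their place "T_tool_cam" (4x4, takes a point from camera to tool coordinates, whose origin is the TCP and whose axes are the flange's). Camera axes: x right, y down, z forward; pixel columns grow to the right and rows downward; lengths in mm; the calibration is good to about 2 mm. A picture is of the moment at which its call begins: read the wrist's pose just before it. camera_info takes no time and is no camera call.
- ctrl.close_job(): hands the job in, once; it reports no verdict.
Trained networks look in the newest picture that a camera, given by its name, has taken for a name from the list of things; names that differ only in an ending like _2 or _b are one class to them, and where a whole thing is asked for, a point or a joint stands for the part that bears it (a point fixed in the world has none). Each returns a list of dicts, best first, with "p" (0 to 1); they miss things now and then, are a little off and sometimes report something else, mostly with a low value. They report only what shows in the picture. A call takes as long as a camera call.
- ctrl.look_for(thing, camera): "bbox" ([left, top, right, bottom] in pixels, round what is visible of it).
- ctrl.trace(thing, camera): "pixels" (480x640 bool, what is visible of it) and "bbox" ([left, top, right, bottom] in pixels, round what is visible of it).
- ctrl.landmark_of(thing, camera): "uv" ([column, row] in pixels: a listed point, or the origin of a listed thing).
The state is a dict: "t": time; "qpos": joint angles; "qvel": joint speeds; "joint_torque": joint torques, N m; "ee_pos": TCP position; "orientation": TCP orientation; "ft_force": force on the tool from outside, world axes, zero at the start; "moment": the same for the moment, N m; "width": finger opening in mm.
Only numpy, scipy, OpenCV 4.12 (cv2) and the standard library are available. Lean on these libraries where they do the work, as an engineer would, in place of code of your own. Each camera call takes 0.05 s, during which the arm holds its last target.

TASK

The jar press has been put away with its crank grip (a stem with a red ball knob) folded down along the crank arm. Swing the grip fully upright into its working position without turning the crank, then crank clockwise until the pad bears firmly on the jar's lid, with about 28 N (less than 15 N will not seal, more than 40 N strains the glass and 60 N breaks it). Let go and leave the jar clamped with the grip still upright; work the press by its crank only and leave the other things on the table where they are.

Things in the scene. Friction and masses are not known exactly. Their poses are not given: they have to be found in the camera images.
- crank_axis (a point): On the crank's vertical axis, at the top of the press's green head (62 x 190 mm, top 210 mm above the table). The crank hub stands here, 28 mm across, 35 mm high. Clockwise turning lowers the pad 14 mm per rad.
- grip_hinge (a point): Centre of the hinge pin at the outer end of the crank arm, 90 mm from the crank axis, 52 mm above the head's top; the pin is level and square to the arm. The arm runs from the hub to here, 18 mm wide, its top 18 mm below the pin. The level line from crank_axis to here is the arm's direction; at the start it points roughly left (+y).
- grip (a joint): Fold angle of the grip about the hinge pin, rad: 0 = folded down along the arm towards the hub, 1.57 = fully upright against its stop (working position). The hinge is stiff (about 0.14 N m, 2.4 N at the ball) and stays where it is left.
- crank (a joint): Crank angle, rad, growing clockwise seen from above; stops at -0.8 and 2.8. A brake drags with about 0.6 N m either way (6.7 N at the ball, 90 mm from the axis; about 5 N while paused) and holds the crank where it is left. Once the pad bears, every 10 N of pad force adds 0.14 N m (1.6 N at the ball) and takes about 0.06 rad. The lid is met 0.6 to 2.4 rad from the start.
- pad: Round press pad below the head on the crank's axis: a steel plate with a 10 mm thick rubber face, 52 mm across. Origin: centre of the rubber's underside (before it is squeezed). A glass jar with a brass-coloured lid stands under it on a wooden riser; risers differ in thickness, so the lid's height is not measured: its top is 118 to 130 mm above the table.
- jar_a: Bystander: glass jar with a steel lid, 72 mm across and 110 mm high, left of the press; origin under its centre.
- jar_b: Bystander: glass jar with a brass-coloured lid, 80 mm across and 95 mm high, left of the press; origin under its centre.
- funnel: Bystander: yellow plastic funnel standing on its mouth, 110 mm across and 120 mm high, left of the press; origin under its centre.
- whisk: Bystander: stainless steel whisk, 250 mm long, lying flat right of the press; origin at its middle, x towards its wires.
- seal_ring: Bystander: orange sealing ring, 80 mm across and 6 mm high, lying near left of the press; origin under its centre.
- press: The jar press, bolted down in a place and yaw that differ each time: green base 150 x 210 mm, two steel posts 78 mm either side of the axis, green head beam on top. Origin under the base's centre, x across its short side.
- knob_center (a point): Centre of the red ball knob of the folding grip, 26 mm across, 58 mm from the hinge pin on a thin stem; the ball spins freely about the stem. Folded, the grip lies level over the arm pointing to the hub, the ball 5 mm above the arm, 52 mm from its centre to the head's top, clear at both sides of the arm. Upright, the ball's centre is 58 mm above the pin.

How it is judged:
By the outcome, as a careful person would: the job done as asked, in the order asked, and still so for the second after the job is handed in, with the robot touching nothing.
It also fails if it takes over 67 s, if anything falls off the work surface, if the arm or the gripper's body presses on something with over 40 N, if the wrist force passes 120 N, or if a joint passes its speed limit or range.

## Working session

There is one attempt and no reset: what is moved stays moved. The work goes in short steps, Python scripts to look and compute and a tool call to move; the robot and the scene stay as the last step left them, time stands still between calls to the robot, and variables do not carry over. Pictures are saved under pics/ and viewed, and the job is handed in when it is done.

Besides the shell and the picture viewer there is one more tool, called after ">>>" as name([rows], argument=value, ...), one row to a line, values as JSON. jog_arm: Moves the arm, as the interface text tells. Its arguments: {"type":"object","properties":{"steps":{"type":"array"}},"required":["steps"]}

```bash
mkdir -p pics; ls
cat > h.py <<'E'
import numpy as np, cv2
from workcell import ctrl
from scipy.spatial.transform import Rotation as R
def cam(name,obs=None):
    i=ctrl.camera_info(name)
    if name=='wrist':
        o=obs or ctrl.get_obs(); T=np.eye(4); T[:3,:3]=R.from_rotvec(o['orientation']).as_matrix(); T[:3,3]=o['ee_pos']
        M=T@np.array(i['T_tool_cam']); return i,M[:3,3],M[:3,:3]
    a=np.array(i['attitude'],float)
    A=a if a.shape==(3,3) else R.from_rotvec(a).as_matrix()
    return i,np.array(i['origin'],float),A
def ray(name,uv,obs=None):
    i,o,A=cam(name,obs); d=A@np.array([(uv[0]-i['cx'])/i['fx'],(uv[1]-i['cy'])/i['fy'],1]); return o,d/np.linalg.norm(d)
def atz(name,uv,z,obs=None):
    o,d=ray(name,uv,obs); return o+d*(z-o[2])/d[2]
def proj(name,p,obs=None):
    i,o,A=cam(name,obs); c=A.T@(np.array(p)-o); return np.array([i['cx']+i['fx']*c[0]/c[2],i['cy']+i['fy']*c[1]/c[2]])
def tri(obsl):
    S=np.zeros((3,3));b=np.zeros(3)
    for o,d in obsl:
        P=np.eye(3)-np.outer(d,d);S+=P;b+=P@o
    p=np.linalg.solve(S,b); return p,[np.linalg.norm((np.eye(3)-np.outer(d,d))@(p-o)) for o,d in obsl]
def snap(name,fn):
    im=ctrl.get_image(name); cv2.imwrite('pics/'+fn,im[:,:,::-1]); return im
E
python3 - <<'E'
from h import *
for c in ['scene','top']:
    print(c,ctrl.camera_info(c)); snap(c,c+'0.png')
    for n in ['crank_axis','grip_hinge','knob_center','press','pad']:
        print(n,[(np.round(r['uv'],1),round(r['p'],2)) for r in ctrl.landmark_of(n,c)][:3])
print(ctrl.camera_info('wrist'),ctrl.get_obs())
E
```

```text
pics
scene {'fx': 497.89401284296326, 'fy': 497.89401284296326, 'cx': 311.95034225364566, 'cy': 238.0040609015023, 'origin': array([1346.442278  , -645.91951566,  899.89965107]), 'attitude': array([-1.99904091, -0.91710227,  0.5085804 ])}
crank_axis [(array([338.7, 230.2]), 0.8)]
grip_hinge [(array([348.4, 197.4]), 0.75)]
knob_center [(array([350.2, 197.6]), 0.69), (array([343.7, 207. ]), 0.61)]
press [(array([340.3, 290. ]), 0.9)]
pad [(array([336.8, 247.2]), 0.61), (array([340.7, 289. ]), 0.57)]
top {'fx': 436.9400209410405, 'fy': 436.9400209410405, 'cx': 319.5433158738316, 'cy': 239.42717117321448, 'origin': array([ 375.70027364,   47.44944481, 1128.31042521]), 'attitude': array([-2.18533941,  2.12384112, -0.16006475])}
crank_axis [(array([289.3, 210.1]), 0.75)]
grip_hinge [(array([249.9, 226.9]), 0.9)]
knob_center [(array([276. , 215.9]), 0.59)]
press [(array([293.8, 229.8]), 0.81)]
pad []
{'fx': 346.4253232403147, 'fy': 346.4253232403147, 'cx': 320.51290841904313, 'cy': 237.5348537185642, 'T_tool_cam': array([[-1.22967138e-03, -9.64297595e-01, -2.64818118e-01,
         7.1455629
[... 240 characters left out ...]
      1.00000000e+00]])} {'t': 0.6, 'qpos': array([ 1.26096253e+00,  4.23064664e-01,  1.62993305e+00, -1.16959021e-05,
        1.08858862e+00, -1.90068605e-02]), 'qvel': array([ 1.52312812e-04, -1.19642925e-03,  1.18718654e-03,  6.49109778e-04,
        1.51905923e-03,  5.78067898e-05]), 'joint_torque': array([ 3.79713256e-04, -5.44294703e+01, -2.73933131e+01,  6.45034597e-02,
        1.69928523e-02, -1.88021289e-05]), 'ee_pos': array([179.18673406, 598.73103145, 404.68413039]), 'orientation': array([4.55211574e-01, 3.10842663e+00, 7.13013173e-06]), 'ft_force': array([-0.09659889, -0.31254687, -0.28324131]), 'moment': array([ 0.02281076, -0.00785257,  0.04571706]), 'width': 87.87038174088715}
```

View pics/scene0.png

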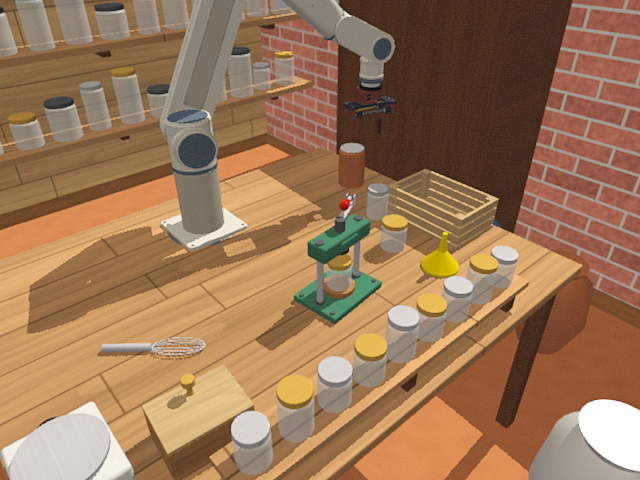

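View pics/top0.png

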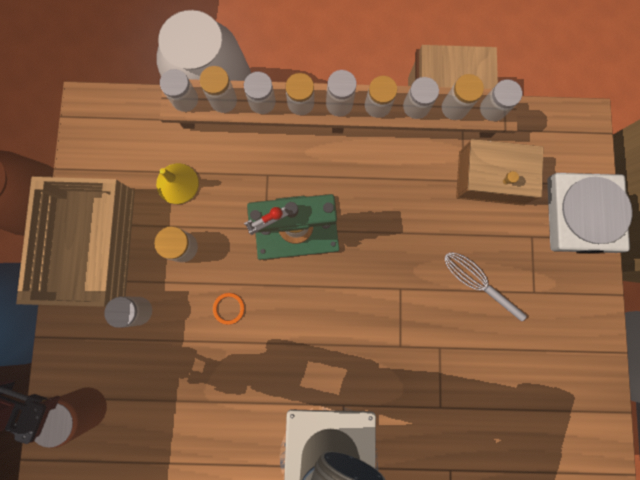

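Run:
```python
from h import *
S={'crank_axis':((338.7,230.2),(289.3,210.1),210),'hinge':((348.4,197.4),(249.9,226.9),262),'knob':((343.7,207),(276,215.9),262)}
for k,(s,t,z) in S.items():
    print(k,tri([ray('scene',s),ray('top',t)]),atz('top',t,z),atz('scene',s,z))
```

```text
crank_axis (array([562.86372676, 103.59889708, 209.14432532]), [np.float64(3.134812670130113), np.float64(3.1348126701301893)]) [564.66378708 106.03988614 210.        ] [562.58548148  99.62874087 210.        ]
hinge (array([516.5265185 , 179.25279711, 258.53057631]), [np.float64(2.0529804232538935), np.float64(2.0529804232540068)]) [517.2596544  180.37314451 262.        ] [520.36646778 172.6467638  262.        ]
knob (array([543.36771736, 131.0847366 , 257.98964802]), [np.float64(2.106262261782053), np.float64(2.106262261782077)]) [541.25638805 129.03619821 262.        ] [549.15386527 128.33180712 262.        ]
```

The views show the press near the table's centre: in top, the knob is at about (275,214), the hinge at (250,227) and the hub at (291,210). The measured heights (258 to 262 mm) and the axis-to-hinge length (89 mm) agree with the given sizes. Next I move above the ball for a wrist view.

```bash
cat >> h.py <<'E'
def plan(pos,Rm,n=None,step=40,deg=6.8):
    """rows from present pose: straight line + slerp, in tool axes"""
    o=ctrl.get_obs(); R0=R.from_rotvec(o['orientation']); p0=np.array(o['ee_pos']); R1=R.from_matrix(Rm)
    rv=(R0.inv()*R1).as_rotvec(); d=np.array(pos)-p0
    n=n or int(max(np.ceil(np.linalg.norm(d)/step),np.ceil(np.degrees(np.linalg.norm(rv))/deg)))
    out=[]
    for k in range(n):
        Rk=R0*R.from_rotvec(rv*k/n)
        out.append(list(np.round(Rk.inv().apply(d/n)/1000,4))+list(np.round(np.degrees(rv)/n,2)))
    return n,out
def Rdown(x):
    x=np.array([x[0],x[1],0.])/np.hypot(*x[:2]); z=np.array([0,0,-1.]); return np.column_stack([x,np.cross(z,x),z])
E
python3 - <<'E'
from h import *
o=ctrl.get_obs(); print(R.from_rotvec(o['orientation']).as_matrix().round(3))
u=np.array([516.5-562.9,179.2-103.6]);u/=np.linalg.norm(u)
for s in (1,-1):
    n,r=plan([543,131,262+163+100],Rdown(s*u)); print(n); print(r)
E
```

```text
[[-0.958  0.287  0.   ]
 [ 0.287  0.958  0.   ]
 [-0.     0.    -1.   ]]
16
[[np.float64(-0.0302), np.float64(-0.0215), np.float64(-0.0075), np.float64(0.0), np.float64(0.0), np.float64(2.61)], [np.float64(-0.0311), np.float64(-0.0201), np.float64(-0.0075), np.float64(0.0), np.float64(0.0), np.float64(2.61)], [np.float64(-0.032), np.float64(-0.0186), np.float64(-0.0075), np.float64(0.0), np.float64(0.0), np.float64(2.61)], [np.float64(-0.0328), np.float64(-0.0172), np.float64(-0.0075), np.float64(0.0), np.float64(0.0), np.float64(2.61)], [np.float64(-0.0336), np.float64(-0.0157), np.float64(-0.0075), np.float64(0.0), np.float64(0.0), np.float64(2.61)], [np.float64(-0.0342), np.float64(-0.0141), np.float64(-0.0075), np.float64(0.0), np.float64(0.0), np.float64(2.61)], [np.float64(-0.0348), np.float64(-0.0125), np.float64(-0.0075), np.float64(0.0), np.float64(0.0), np.float64(2.61)], [np.float64(-0.0354), np.float64(-0.0109), np.float64(-0.0075), np.float64(0.0), np.float64(0.0), np.float64(2.61)], [np.float64(-0.0358), np.float64(-0.0093), np.float64(-0.0075), np.float64(0.0), np.floa
[... 2629 characters left out ...]
at64(0.0197), np.float64(-0.0202), np.float64(-0.0057), np.float64(-0.0), np.float64(0.0), np.float64(-6.58)], [np.float64(0.0219), np.float64(-0.0179), np.float64(-0.0057), np.float64(-0.0), np.float64(0.0), np.float64(-6.58)], [np.float64(0.0238), np.float64(-0.0152), np.float64(-0.0057), np.float64(-0.0), np.float64(0.0), np.float64(-6.58)], [np.float64(0.0253), np.float64(-0.0124), np.float64(-0.0057), np.float64(-0.0), np.float64(0.0), np.float64(-6.58)], [np.float64(0.0266), np.float64(-0.0094), np.float64(-0.0057), np.float64(-0.0), np.float64(0.0), np.float64(-6.58)], [np.float64(0.0275), np.float64(-0.0063), np.float64(-0.0057), np.float64(-0.0), np.float64(0.0), np.float64(-6.58)]]
```

>>> jog_arm([
  [[-0.03,-0.0215,-0.0075,0,0,2.6,-1],[-0.031,-0.02,-0.0075,0,0,2.6,-1],[-0.032,-0.0185,-0.0075,0,0,2.6,-1],[-0.033,-0.017,-0.0075,0,0,2.6,-1],[-0.0335,-0.0155,-0.0075,0,0,2.6,-1],[-0.034,-0.014,-0.0075,0,0,2.6,-1],[-0.035,-0.0125,-0.0075,0,0,2.6,-1],[-0.0355,-0.011,-0.0075,0,0,2.6,-1],[-0.036,-0.0095,-0.0075,0,0,2.6,-1],[-0.036,-0.0075,-0.0075,0,0,2.6,-1],[-0.0365,-0.006,-0.0075,0,0,2.6,-1],[-0.037,-0.0045,-0.0075,0,0,2.6,-1],[-0.037,-0.0025,-0.0075,0,0,2.6,-1],[-0.037,-0.001,-0.0075,0,0,2.6,-1],[-0.037,0.0005,-0.0075,0,0,2.6,-1],[-0.037,0.0025,-0.0075,0,0,2.6,-1],[0,0,0,0,0,0,-1],[0,0,0,0,0,0,-1],[0,0,0,0,0,0,-1]],
])

```text
t: 2.18
ee_pos: [543.5, 132.1, 524.3]
orientation: [-1.529, -2.743, 0.0]
ft_force: [0.6, 0.0, -0.2]
width: 87.9
```

Run:
```python
from h import *
o=ctrl.get_obs(); print(o['t'],o['ee_pos'],o['orientation'],o['qvel'].round(3),o['ft_force'])
im=snap('wrist','w1.png')
for n,z in [('crank_axis',210),('grip_hinge',262),('knob_center',262)]:
    for r in ctrl.landmark_of(n,'wrist')[:2]: print(n,np.round(r['uv'],1),round(r['p'],2),atz('wrist',r['uv'],z,o))
for r in ctrl.trace('knob_center','wrist')[:2]: print(r['bbox'],r['p'],r['pixels'].sum())
hsv=cv2.cvtColor(im,cv2.COLOR_RGB2HSV)
m=(((hsv[...,0]<8)|(hsv[...,0]>173))&(hsv[...,1]>170)&(hsv[...,2]>90)).astype('uint8')
n,l,s,c=cv2.connectedComponentsWithStats(m)
for k in range(1,n):
    if s[k,4]>100: print('red',s[k],c[k],atz('wrist',c[k],262,o))
```

```text
2.1833 [543.45199289 132.08037998 524.30354599] [-1.52898543e+00 -2.74333470e+00  4.53169186e-04] [ 0.027 -0.003  0.011 -0.001 -0.001 -0.   ] [ 0.58221453  0.03464708 -0.20439139]
crank_axis [321.2 269. ] 0.66 [564.03626617  99.48570198 210.        ]
grip_hinge [326.3 166.8] 0.68 [517.64361619 181.15693324 262.        ]
grip_hinge [515.3  60.8] 0.53 [584.76666446 300.12100448 262.        ]
knob_center [325.8 252.1] 0.95 [549.72671704 128.95408165 262.        ]
[306.5, 160.4, 344.1, 269.5] 0.69 2473
red [ 308  210   35   60 1455] [325.20962199 242.15945017] [545.36355977 135.15415162 262.        ]
```

View pics/w1.png

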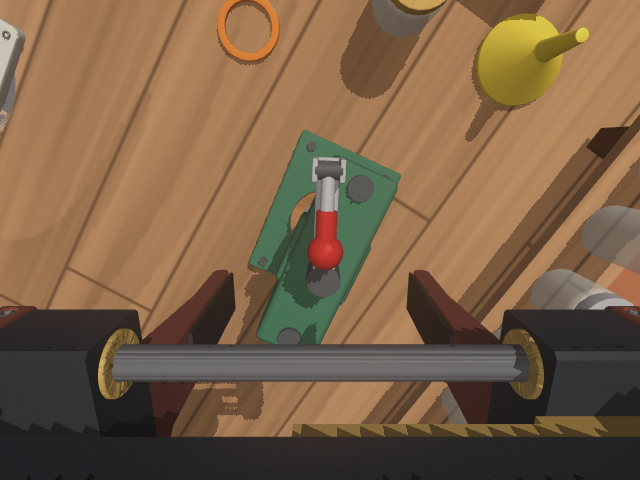

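The wrist view shows the red ball centred at about (325.5,252), the hinge clevis at (328,169), and the hub behind the ball at about (323,280). This gives me an accurate lateral offset.

Run:
```python
from h import *
o=ctrl.get_obs(); M=R.from_rotvec(o['orientation']); p=np.array(o['ee_pos'])
f=lambda q: M.inv().apply(np.array(q)-p).round(2)
P={}
for n,uv,z in [('knob',(325.5,252),262),('hinge',(328.3,169),262),('hubtop',(323.5,282),245),('axisLM',(321.2,269),210)]:
    P[n]=atz('wrist',uv,z,o); print(n,P[n].round(1),'tool',f(P[n]))
print('dist',np.linalg.norm(P['knob']-P['hinge']),np.linalg.norm((P['hubtop']-P['hinge'])[:2]))
d=P['hinge']-P['knob']; print('yaw arm',np.degrees(np.arctan2(d[1],d[0])),'tool x yaw',np.degrees(np.arctan2(*M.as_matrix()[[1,0],0])))
im=cv2.imread('pics/w1.png')[140:310,250:400]; cv2.imwrite('pics/w1z.png',cv2.resize(im,None,fx=3.5,fy=3.5,interpolation=cv2.INTER_CUBIC))
```

```text
knob [549.4 129.7 262. ] tool [ -6.13   3.66 262.52]
hinge [519.4 181.4 262. ] tool [ 53.64   5.43 262.53]
hubtop [564.5 103.  245. ] tool [-36.84   2.37 279.51]
axisLM [564.1 100.3 210. ] tool [-38.85   0.59 314.51]
dist 59.79507139302927 90.52219430895003
yaw arm 120.15346167442328 tool x yaw 121.84791336003313
```

View pics/w1z.png

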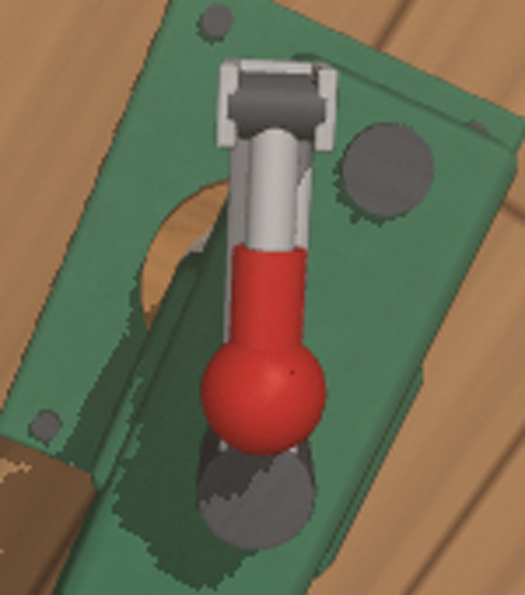

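>>> jog_arm([
  [[-0.0015,0.001,0.01,0,0,0.4,-1],[-0.0015,0.001,0.015,0,0,0.4,-1],[-0.0015,0.001,0.015,0,0,0.4,-1],[-0.0015,0.0006,0.01,0,0,0.4,-1],[0,0,0.005,0,0,0.1,-1],[0,0,0,0,0,0,-1],[0,0,0,0,0,0,-1],[0,0,0,0,0,0,-1]],
])

```text
t: 3.1
ee_pos: [550.2, 128.8, 470.3]
orientation: [1.569, 2.721, 0.001]
ft_force: [-1.0, 0.6, 0.4]
width: 87.7
```

Run:
```python
from h import *
o=ctrl.get_obs(); print(o['t'],o['ee_pos'],o['orientation'],o['ft_force'])
im=snap('wrist','w2.png')
hsv=cv2.cvtColor(im,cv2.COLOR_RGB2HSV)
m=(((hsv[...,0]<8)|(hsv[...,0]>173))&(hsv[...,1]>170)&(hsv[...,2]>90)).astype('uint8')
n,l,s,c=cv2.connectedComponentsWithStats(m)
for k in range(1,n):
    if s[k,4]>200:
        print(s[k],c[k]); ys,xs=np.where(l==k)
        for y in range(s[k,1],s[k,1]+s[k,3],8): q=xs[ys==y]; print(y,q.min(),q.max(),end='; ')
cv2.imwrite('pics/w2.png',im[:,:,::-1])
```

```text
3.1 [550.23956969 128.82710404 470.34968551] [1.56931152e+00 2.72063039e+00 1.20501628e-03] [-1.01883117  0.60395601  0.4025084 ]
[ 296  217   45   76 2367] [318.09674694 257.84452894]
217 306 309; 225 306 331; 233 306 331; 241 306 331; 249 306 331; 257 300 336; 265 296 340; 273 296 340; 281 299 337; 289 307 329;
```

View pics/w2.png

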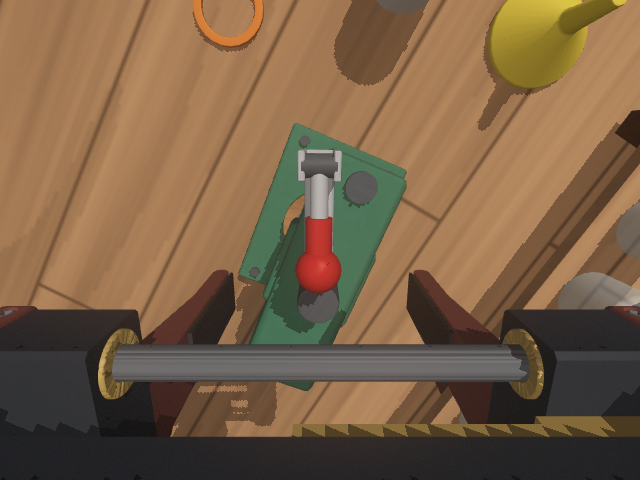

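Run:
```python
from h import *
o=ctrl.get_obs(); M=R.from_rotvec(o['orientation']); p=np.array(o['ee_pos'])
print(ctrl.camera_info('wrist')['T_tool_cam'][:3,3], M.as_matrix().round(4))
f=lambda q: M.inv().apply(np.array(q)-p).round(2)
for n,uv,z in [('knob',(318.3,271),262),('hinge',(320,165),262),('hubtop',(318.7,304),245)]:
    P=atz('wrist',uv,z,o); print(n,P.round(1),'tool',f(P))
```

```text
[71.24962833  0.1629435  20.73234418] [[-5.007e-01  8.656e-01  1.400e-03]
 [ 8.656e-01  5.007e-01  3.000e-04]
 [-4.000e-04  1.400e-03 -1.000e+00]]
knob [549.6 128.  262. ] tool [ -0.34  -1.22 208.48]
hinge [520.5 180.5 262. ] tool [ 5.9680e+01 -1.4000e-01  2.0845e+02]
hubtop [564.3 102.7 245. ] tool [-29.57  -1.15 225.49]
```

>>> jog_arm([
  [[0,-0.0012,0.01,0,0,0,-0.2],[0,0,0.015,0,0,0,-0.2],[0,0,0.01,0,0,0,-0.1],[0,0,0.006,0,0,0,0],[0,0,0,0,0,0,0],[0,0,0,0,0,0,0],[0,0,0,0,0,0,0]],
])

```text
t: 3.73
ee_pos: [549.2, 128.1, 429.1]
orientation: [1.57, 2.721, 0.001]
ft_force: [-0.2, -0.6, 0.5]
width: 45.6
```

Run:
```python
from h import *
o=ctrl.get_obs(); print(o['t'],o['ee_pos'],o['orientation'],o['ft_force'],o['width'])
snap('wrist','w3.png')
```

```text
3.7333 [549.23714611 128.1478775  429.13593325] [1.56962156e+00 2.72072912e+00 8.26627156e-04] [-0.19922853 -0.58030379  0.53930019] 45.602347658226265
```

View pics/w3.png

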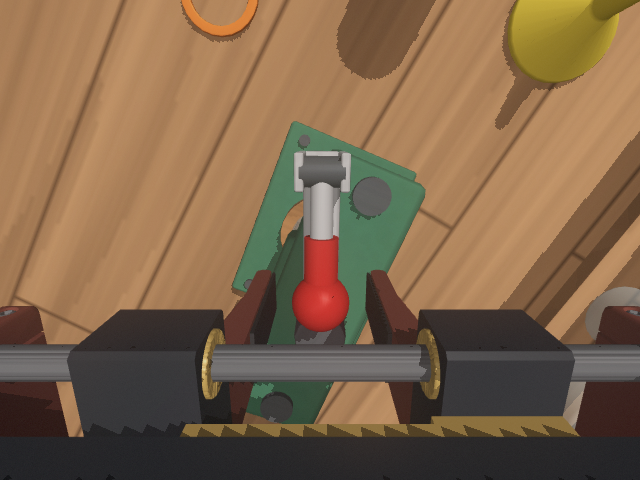

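The ball (u≈321, v≈303) sits midway between the fingertips (275 and 366), so I close.

>>> jog_arm([
  [[0,0,0,0,0,0,0.4],[0,0,0,0,0,0,0.6],[0,0,0,0,0,0,1],[0,0,0,0,0,0,1],[0,0,0,0,0,0,1],[0,0,0,0,0,0,1]],
])

```text
t: 4.28
ee_pos: [549.1, 128.1, 429.0]
orientation: [1.57, 2.721, 0.001]
ft_force: [-0.0, -0.3, 1.1]
width: 24.7
```

Run:
```python
from h import *
o=ctrl.get_obs(); print(o['t'],o['ee_pos'],o['ft_force'],o['width'])
import numpy as np
# arc waypoints in tool frame (x outward, z down), knob at 58 from hinge, 18 rows
th=np.linspace(0,np.pi/2,19); x=58*(1-np.cos(th)); z=-58*np.sin(th)
print(np.c_[np.diff(x),np.diff(z)].round(2).tolist())
```

```text
4.2833 [549.08402367 128.13764865 428.96381659] [-0.01114362 -0.32065637  1.122737  ] 24.65987764797865
[[0.22, -5.06], [0.66, -5.02], [1.1, -4.94], [1.52, -4.83], [1.94, -4.67], [2.34, -4.49], [2.72, -4.27], [3.08, -4.01], [3.42, -3.73], [3.73, -3.42], [4.01, -3.08], [4.27, -2.72], [4.49, -2.34], [4.67, -1.94], [4.83, -1.52], [4.94, -1.1], [5.02, -0.66], [5.06, -0.22]]
```

>>> jog_arm([
  [[0.0002,0,-0.0051,0,0,0,1],[0.0007,0,-0.005,0,0,0,1],[0.0011,0,-0.0049,0,0,0,1],[0.0015,0,-0.0048,0,0,0,1],[0.0019,0,-0.0047,0,0,0,1],[0.0023,0,-0.0045,0,0,0,1],[0.0027,0.0001,-0.0043,0,0,0,1],[0.0031,0.0001,-0.004,0,0,0,1],[0.0034,0.0001,-0.0037,0,0,0,1],[0,0,0,0,0,0,1]],
])

```text
t: 5.12
ee_pos: [540.5, 143.3, 470.7]
orientation: [1.569, 2.721, 0.001]
ft_force: [-0.2, 0.7, 0.1]
width: 24.2
```

Run:
```python
from h import *
o=ctrl.get_obs(); M=R.from_rotvec(o['orientation']).inv(); print(o['t'],o['ee_pos'],'tool F',M.apply(o['ft_force']).round(2),'M',M.apply(o['moment']).round(2),o['width'])
snap('wrist','w4.png')
```

```text
5.1167 [540.49970411 143.31523488 470.67316459] tool F [ 0.69  0.13 -0.09] M [-0.02 -0.   -0.04] 24.233457913171634
```

View pics/w4.png

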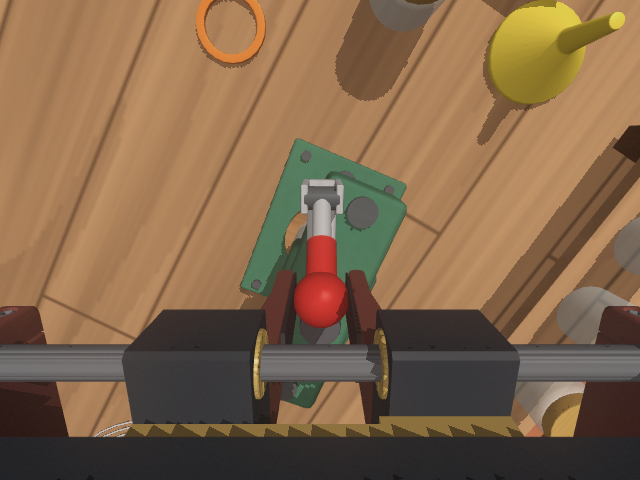

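The ball stayed in the jaws (321,300, same size) and the stem now slants up from the hinge at v≈200. I continue the arc with a slight overshoot at the stop.

>>> jog_arm([
  [[0.0037,0.0001,-0.0034,0,0,0,1],[0.004,0.0001,-0.0031,0,0,0,1],[0.0043,0.0001,-0.0027,0,0,0,1],[0.0045,0.0001,-0.0023,0,0,0,1],[0.0047,0.0001,-0.0019,0,0,0,1],[0.0048,0.0001,-0.0015,0,0,0,1],[0.0049,0.0001,-0.0011,0,0,0,1],[0.005,0,-0.0007,0,0,0,1],[0.005,0,-0.0002,0,0,0,1],[0,0,0,0,0,0,1]],
])

```text
t: 6.0
ee_pos: [520.5, 179.3, 487.5]
orientation: [1.569, 2.721, 0.001]
ft_force: [-1.4, -0.9, 3.2]
width: 24.4
```

Run:
```python
from h import *
o=ctrl.get_obs(); M=R.from_rotvec(o['orientation']).inv(); print(o['t'],o['ee_pos'],'tool F',M.apply(o['ft_force']).round(2),'M',M.apply(o['moment']).round(2),o['width'])
snap('wrist','w5.png');snap('scene','s5.png')
im=cv2.imread('pics/s5.png')[130:330,250:450]; cv2.imwrite('pics/s5z.png',cv2.resize(im,None,fx=3,fy=3,interpolation=cv2.INTER_CUBIC))
```

```text
6.0 [520.46637846 179.29900198 487.50189494] tool F [-0.07 -1.71 -3.19] M [ 0.33 -0.21 -0.02] 24.430455001123693
```

View pics/w5.png

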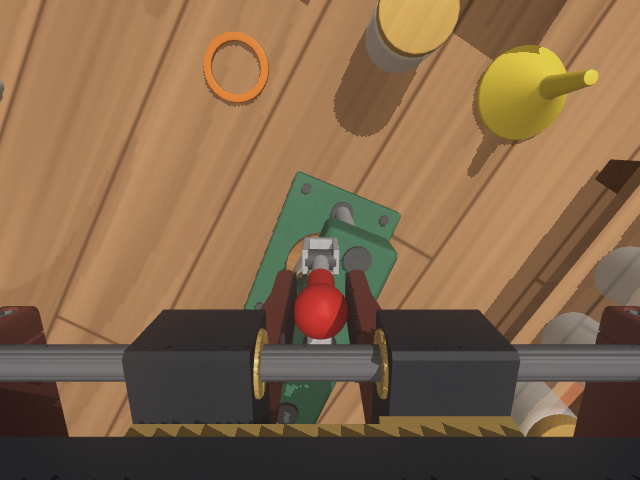

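View pics/s5z.png

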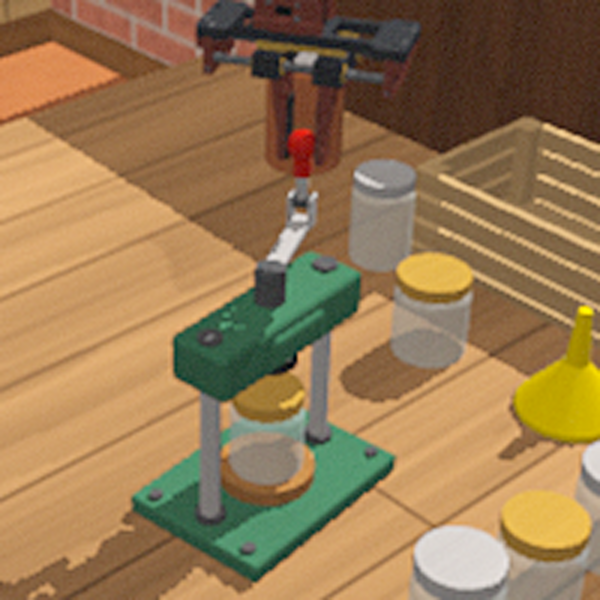

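>>> jog_arm([
  [[0.001,0,-0.0004,0,0,0,1],[0.001,0,0,0,0,0,1],[0.0005,0,0,0,0,0,1]],
])

```text
t: 6.35
ee_pos: [519.9, 180.5, 487.5]
orientation: [1.569, 2.72, -0.0]
ft_force: [1.3, -5.8, 6.5]
width: 24.7
```

```bash
cat > st.py <<'E'
from h import *
o=ctrl.get_obs(); M=R.from_rotvec(o['orientation']).inv(); print(round(o['t'],2),o['ee_pos'].round(2),'tool F',M.apply(o['ft_force']).round(2),'M',M.apply(o['moment']).round(2),round(o['width'],1))
E
python3 st.py
```

```text
6.35 [519.88 180.53 487.48] tool F [-5.7  -1.73 -6.5 ] M [ 0.52 -0.96 -0.06] 24.7
```

>>> jog_arm([
  [[0.001,0,0,0,0,0,1],[0,0,0,0,0,0,1],[0,0,0,0,0,0,1]],
])

```text
t: 6.6
ee_pos: [519.4, 181.3, 487.5]
orientation: [1.57, 2.72, -0.0]
ft_force: [0.1, -4.3, 4.9]
width: 24.4
```

```bash
python3 st.py
python3 - <<'E'
from h import *
snap('scene','s6.png')
im=cv2.imread('pics/s6.png')[150:270,290:410]; cv2.imwrite('pics/s6z.png',cv2.resize(im,None,fx=5,fy=5,interpolation=cv2.INTER_CUBIC))
E
```

```text
6.6 [519.35 181.32 487.49] tool F [-3.77 -2.03 -4.89] M [ 0.59 -0.85  0.05] 24.4
```

View pics/s6z.png

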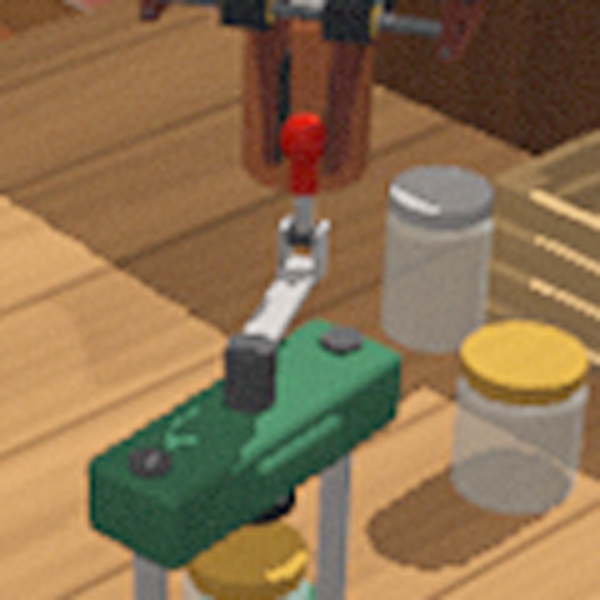

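>>> jog_arm([
  [[0.001,0,-0.0005,0,0,0,1],[0.001,0,0,0,0,0,1],[0,0,0,0,0,0,1],[0,0,0,0,0,0,1]],
])

```text
t: 6.98
ee_pos: [518.2, 183.3, 487.5]
orientation: [1.57, 2.721, -0.0]
ft_force: [1.4, -4.0, 3.1]
width: 24.6
```

```bash
python3 st.py
```

```text
6.98 [518.23 183.33 487.48] tool F [-4.15 -0.77 -3.11] M [ 0.38 -0.87 -0.03] 24.6
```

>>> jog_arm([
  [[0.001,0,0,0,0,0,1],[0.001,0,0,0,0,0,1],[0,0,0,0,0,0,1],[0,0,0,0,0,0,1]],
])

```text
t: 7.32
ee_pos: [517.1, 185.2, 487.4]
orientation: [-1.57, -2.721, -0.0]
ft_force: [1.5, -4.1, 2.0]
width: 24.4
```

```bash
python3 st.py
python3 - <<'E'
from h import *
o=ctrl.get_obs()
im=snap('wrist','w7.png')
hsv=cv2.cvtColor(im,cv2.COLOR_RGB2HSV)
m=(((hsv[...,0]<8)|(hsv[...,0]>173))&(hsv[...,1]>170)&(hsv[...,2]>90)).astype('uint8')
n,l,s,c=cv2.connectedComponentsWithStats(m)
for k in range(1,n):
    if s[k,4]>200: print(s[k],c[k])
print(proj('wrist',np.array(o['ee_pos'])-[0,0,163],o),proj('wrist',np.array(o['ee_pos'])-[0,0,167],o))
cv2.imwrite('pics/w7z.png',cv2.resize(im[200:400,220:420,::-1],None,fx=3,fy=3))
E
```

```text
7.32 [517.14 185.25 487.4 ] tool F [-4.3  -0.73 -2.01] M [ 0.23 -0.83 -0.  ] 24.4
[ 294  275   53   67 2570] [319.90700389 310.65564202]
[320.37963981 306.47548225] [320.3838358  302.51937048]
```

View pics/w7z.png

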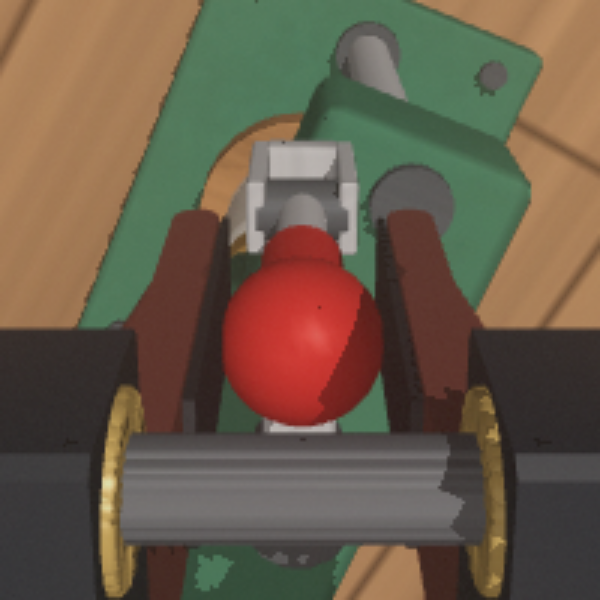

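Run:
```python
from h import *
o=ctrl.get_obs()
M=R.from_rotvec(o['orientation']).inv()
for z in (316,320):
    P=atz('wrist',(320.5,314),z,o); print(P.round(1),M.apply(P-o['ee_pos']).round(1))
for uv in [(320.7,267.5),(320.7,270)]:  # hinge pin centre in zoom approx (302,210)/3
    P=atz('wrist',uv,262,o); print(uv,P.round(1),M.apply(P-o['ee_pos']).round(1))
for n,c in [('grip_hinge','wrist'),('knob_center','wrist'),('crank_axis','wrist')]:
    print(n,[(r['uv'],r['p']) for r in ctrl.landmark_of(n,c)[:2]])
o2,d=ray('scene',(290+303/5,150+133/5)); print('scene ball at old pic',atz('scene',(290+303/5,150+133/5),320))
im=snap('scene','s8.png'); cv2.imwrite('pics/s8z.png',cv2.resize(im[150:270,290:410,::-1],None,fx=5,fy=5,interpolation=cv2.INTER_CUBIC))
```

```text
[521.3 178.2 316. ] [ -8.2   0.  171.4]
[520.2 180.  320. ] [ -6.1   0.  167.4]
(320.7, 267.5) [519.5 181.5 262. ] [-4.400e+00  2.000e-01  2.254e+02]
(320.7, 270) [520.3 180.1 262. ] [-6.100e+00  2.000e-01  2.254e+02]
grip_hinge [([319.8, 268.8], 0.63)]
knob_center [([319.1, 312.6], 0.76)]
crank_axis [([319.1, 347.4], 0.58)]
scene ball at old pic [518.63848376 179.90955535 320.        ]
```

View pics/s8z.png

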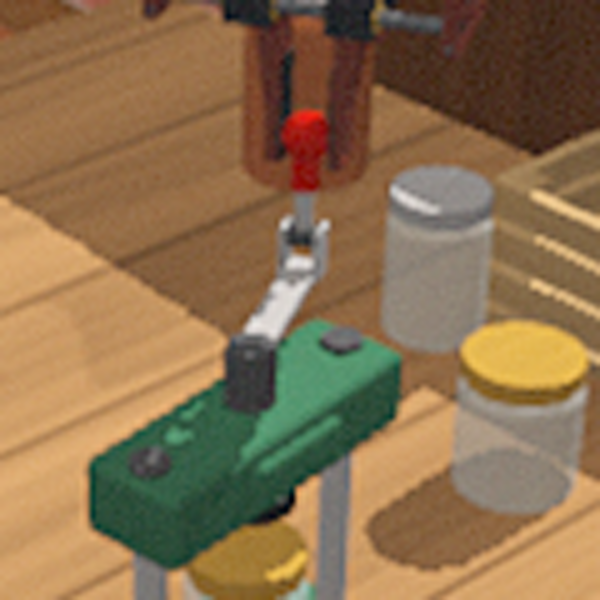

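The ball has stopped over the hinge: ball (520,180) against hinge (520,181). The pads slid on it at about 4.3 N, above the hinge's 2.4 N, so the grip is against its stop. I will open slightly, recentre, and cage the ball loosely. That way only tangential force reaches it while I crank with the tool turning along.

>>> jog_arm([
  [[0,0,0,0,0,0,0],[0,0,0,0,0,0,0],[0,0,0,0,0,0,0],[-0.002,0,0.001,0,0,0,0],[-0.002,0,0.002,0,0,0,0],[-0.002,0,0,0,0,0,0],[0,0,0,0,0,0,0.3],[0,0,0,0,0,0,0.3],[0,0,0,0,0,0,0.3],[0,0,0,0,0,0,0.3]],
])

```text
t: 8.4
ee_pos: [520.2, 179.9, 484.5]
orientation: [1.57, 2.721, 0.0]
ft_force: [-0.1, 0.3, 0.5]
width: 30.9
```

```bash
python3 st.py
python3 - <<'E'
from h import *
im=snap('wrist','w9.png'); cv2.imwrite('pics/w9z.png',cv2.resize(im[200:400,220:420,::-1],None,fx=3,fy=3))
im=snap('scene','s9.png'); cv2.imwrite('pics/s9z.png',cv2.resize(im[150:270,290:410,::-1],None,fx=5,fy=5,interpolation=cv2.INTER_CUBIC))
A=[564.4,102.9]
for z in (118,130,140,150,160,170): print(z,proj('scene',A+[z]).round(1))
E
```

```text
8.4 [520.19 179.94 484.51] tool F [ 0.29  0.02 -0.53] M [ 0.08 -0.04 -0.01] 30.9
118 [339.4 259. ]
130 [339.5 255.4]
140 [339.6 252.3]
150 [339.7 249.2]
160 [339.7 246.1]
170 [339.8 242.9]
```

View pics/w9z.png

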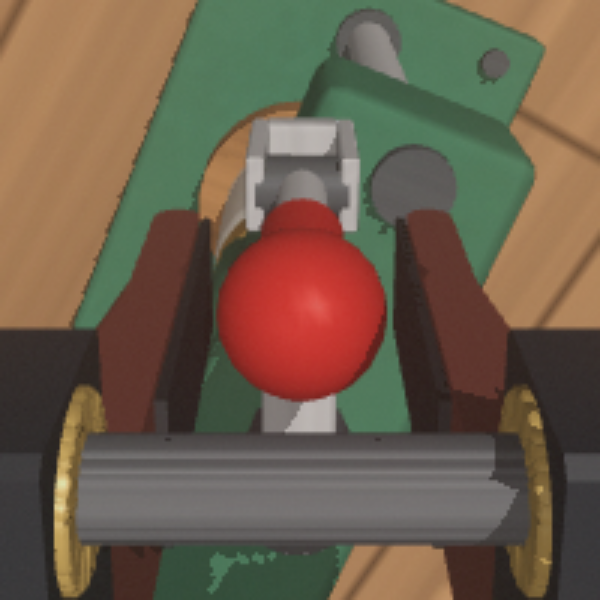

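View pics/s9z.png

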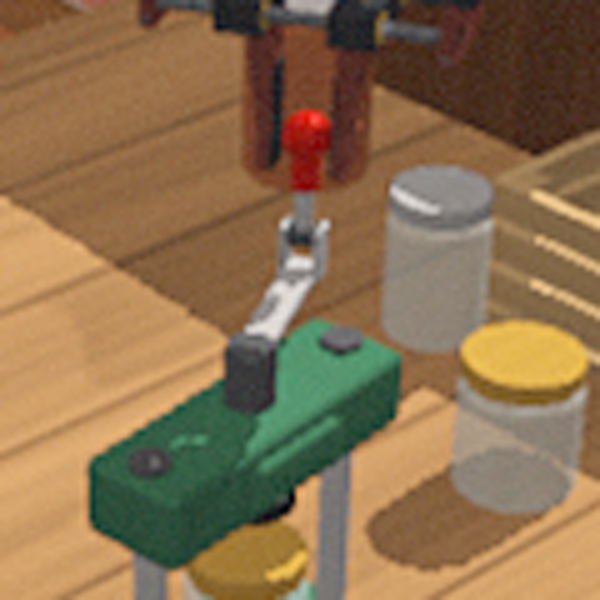

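The ball stands upright, caged between the fingers (zoom centre (302,315), finger faces at 210 and 397). I start cranking clockwise.

>>> jog_arm([
  [[-0.0001,0.0047,0,0,0,3,0.3],[-0.0001,0.0047,0,0,0,3,0.3],[-0.0001,0.0047,0,0,0,3,0.3],[-0.0002,0.0047,0,0,0,3,0.3]],
])

```text
t: 8.83
ee_pos: [536.6, 187.4, 484.4]
orientation: [-1.848, -2.538, 0.005]
ft_force: [-5.9, -2.1, 3.7]
width: 30.9
```

```bash
cat >> st.py <<'E'
A=np.array([564.4,102.9]); d=o['ee_pos'][:2]-A; X=R.from_rotvec(o['orientation']).as_matrix()[:,0]
print('r',np.linalg.norm(d).round(1),'theta',round(120.0-np.degrees(np.arctan2(d[1],d[0])),2),'toolyaw',np.degrees(np.arctan2(X[1],X[0])).round(2),'q',o['qpos'].round(2))
E
python3 st.py
```

```text
8.83 [536.56 187.37 484.38] tool F [-0.2  -6.26 -3.69] M [ 1.21 -0.14 -0.02] 30.9
r 88.9 theta 11.75 toolyaw 107.9 q [ 0.32  0.26  1.68 -0.    1.21  0.  ]
```

>>> jog_arm([
  [[-0.0001,0.0047,0,0,0,3,0.3],[-0.0001,0.0047,0,0,0,3,0.3],[-0.0001,0.0047,0,0,0,3,0.3],[-0.0002,0.0047,0,0,0,3,0.3],[-0.0001,0.0047,0,0,0,3,0.3],[-0.0001,0.0047,0,0,0,3,0.3]],
])

```text
t: 9.33
ee_pos: [564.3, 192.1, 484.4]
orientation: [-2.222, -2.218, 0.005]
ft_force: [-6.9, -0.3, 3.2]
width: 30.9
```

```bash
python3 st.py
python3 - <<'E'
from h import *
im=snap('wrist','w10.png'); cv2.imwrite('pics/w10z.png',cv2.resize(im[200:400,220:420,::-1],None,fx=3,fy=3))
im=snap('scene','s10.png'); cv2.imwrite('pics/s10z.png',cv2.resize(im[150:290,290:410,::-1],None,fx=4,fy=4,interpolation=cv2.INTER_CUBIC))
print([(r['uv'],r['p']) for r in ctrl.landmark_of('pad','scene')[:3]])
E
```

```text
9.33 [564.28 192.05 484.39] tool F [-0.29 -6.96 -3.13] M [ 1.2  -0.13  0.04] 30.9
r 89.2 theta 29.92 toolyaw 89.9 q [0.31 0.3  1.62 0.   1.23 0.31]
[([340.0, 252.6], 0.46), ([433.0, 268.6], 0.19)]
```

View pics/w10z.png

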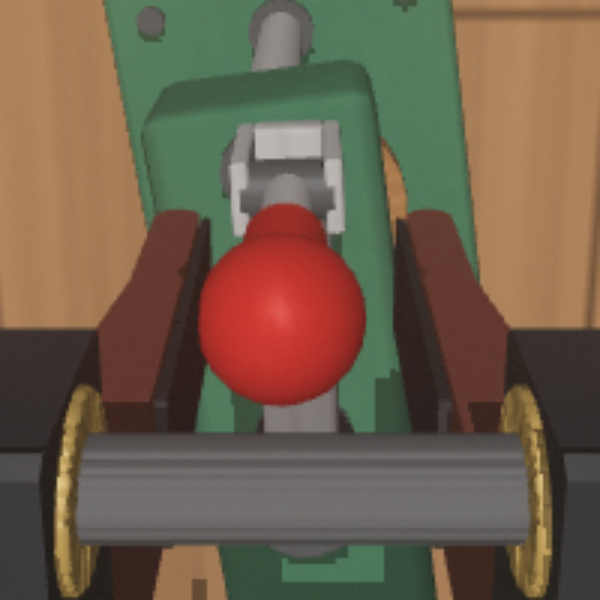

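View pics/s10z.png

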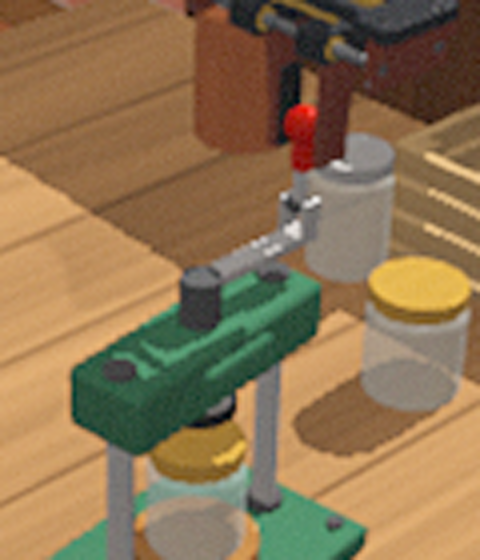

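>>> jog_arm([
  [[-0.0001,0.0047,0,0,0,3,0.3],[-0.0001,0.0047,0,0,0,3,0.3]],
])

```text
t: 9.65
ee_pos: [573.6, 191.7, 484.4]
orientation: [-2.333, -2.101, 0.003]
ft_force: [-7.0, 0.4, 2.9]
width: 30.9
```

```bash
python3 st.py
```

```text
9.65 [573.57 191.68 484.41] tool F [-0.32 -7.02 -2.91] M [ 1.2  -0.14 -0.  ] 30.9
r 89.3 theta 35.89 toolyaw 84.01 q [0.3  0.31 1.6  0.   1.23 0.41]
```

>>> jog_arm([
  [[-0.0001,0.0047,0,0,0,3,0.3]],
])

```text
t: 9.73
ee_pos: [578.3, 191.2, 484.4]
orientation: [-2.388, -2.039, 0.003]
ft_force: [-6.8, 0.9, 2.1]
width: 31.1
```

```bash
python3 st.py
```

```text
9.73 [578.33 191.16 484.42] tool F [-0.13 -6.86 -2.07] M [ 1.19 -0.12  0.02] 31.1
r 89.4 theta 38.97 toolyaw 81.0 q [0.3  0.32 1.59 0.   1.23 0.46]
```

>>> jog_arm([
  [[-0.0001,0.0047,0,0,0,3,0.3]],
])

```text
t: 9.82
ee_pos: [583.0, 190.4, 484.4]
orientation: [-2.44, -1.976, 0.003]
ft_force: [-6.2, 0.8, 4.0]
width: 30.6
```

```bash
python3 st.py
```

```text
9.82 [583.02 190.36 484.42] tool F [-0.48 -6.28 -3.95] M [ 1.17 -0.15  0.  ] 30.6
r 89.4 theta 42.02 toolyaw 78.0 q [0.3  0.33 1.58 0.   1.24 0.51]
```

>>> jog_arm([
  [[-0.0001,0.0047,0,0,0,3,0.3],[-0.0001,0.0031,0,0,0,2,0.3]],
])

```text
t: 9.98
ee_pos: [590.8, 188.4, 484.4]
orientation: [-2.524, -1.868, 0.002]
ft_force: [-5.9, 1.8, 3.5]
width: 31.2
```

```bash
python3 st.py
```

```text
9.98 [590.78 188.44 484.43] tool F [-0.04 -6.18 -3.49] M [ 1.16 -0.12 -0.01] 31.2
r 89.5 theta 47.14 toolyaw 72.99 q [0.29 0.34 1.56 0.   1.24 0.59]
```

>>> jog_arm([
  [[-0.0001,0.0047,0,0,0,3,0.3]],
])

```text
t: 10.07
ee_pos: [594.9, 187.1, 484.4]
orientation: [-2.571, -1.802, 0.003]
ft_force: [-6.0, 1.1, 3.8]
width: 30.7
```

```bash
python3 st.py
```

```text
10.07 [594.94 187.09 484.43] tool F [-1.03 -5.98 -3.78] M [ 1.18 -0.14  0.01] 30.7
r 89.6 theta 49.94 toolyaw 70.05 q [0.29 0.34 1.56 0.   1.24 0.63]
```

>>> jog_arm([
  [[-0.0001,0.0047,0,0,0,3,0.3]],
])

```text
t: 10.15
ee_pos: [599.4, 185.4, 484.4]
orientation: [-2.618, -1.733, 0.002]
ft_force: [-6.3, 1.2, 3.6]
width: 30.8
```

```bash
python3 st.py
```

```text
10.15 [599.42 185.42 484.44] tool F [-1.35 -6.26 -3.58] M [ 1.23 -0.11  0.02] 30.8
r 89.6 theta 53.0 toolyaw 67.01 q [0.28 0.35 1.55 0.   1.25 0.68]
```

>>> jog_arm([
  [[-0.0001,0.0047,0,0,0,3,0.3]],
])

```text
t: 10.23
ee_pos: [603.7, 183.6, 484.4]
orientation: [-2.663, -1.664, 0.002]
ft_force: [-5.8, 3.0, 2.9]
width: 30.9
```

```bash
python3 st.py
python3 - <<'E'
from h import *
im=snap('scene','s11.png'); cv2.imwrite('pics/s11z.png',cv2.resize(im[220:290,300:380,::-1],None,fx=7,fy=7,interpolation=cv2.INTER_CUBIC))
E
```

```text
10.23 [603.74 183.56 484.44] tool F [ 0.18 -6.6  -2.87] M [ 1.19 -0.19 -0.04] 30.9
r 89.7 theta 56.0 toolyaw 64.01 q [0.28 0.36 1.54 0.   1.25 0.73]
```

View pics/s11z.png

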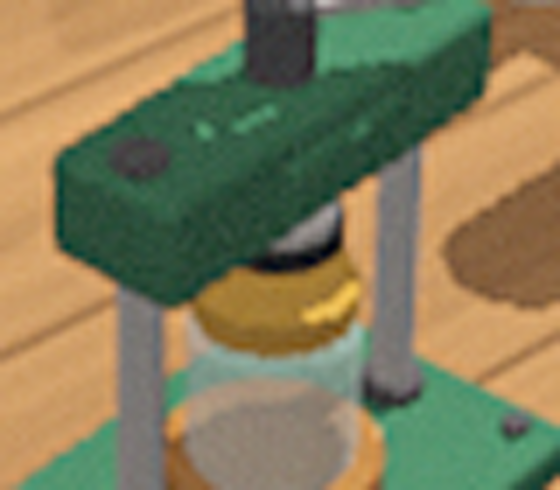

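>>> jog_arm([
  [[-0.0001,0.0047,0,0,0,3,0.3]],
])

```text
t: 10.37
ee_pos: [607.8, 181.6, 484.4]
orientation: [-2.703, -1.597, 0.002]
ft_force: [-6.0, 2.6, 3.9]
width: 31.0
```

```bash
python3 st.py; python3 -c "
from h import *
for z in (118,122,126,130,134,138): print(z,((proj('scene',[583.2,84.9,z])-[300,220])*7).round(0))"
```

```text
10.37 [607.76 181.56 484.42] tool F [-0.62 -6.54 -3.87] M [ 1.13 -0.2   0.04] 31.0
r 89.8 theta 58.87 toolyaw 61.16 q [0.27 0.36 1.53 0.   1.25 0.77]
118 [275. 314.]
122 [275. 305.]
126 [276. 297.]
130 [276. 288.]
134 [276. 279.]
138 [276. 271.]
```

>>> jog_arm([
  [[-0.0001,0.0047,0,0,0,3,0.3]],
])

```text
t: 10.45
ee_pos: [612.0, 179.2, 484.5]
orientation: [-2.745, -1.524, 0.002]
ft_force: [-5.3, 1.8, 2.7]
width: 30.7
```

```bash
python3 st.py
```

```text
10.45 [611.97 179.16 484.46] tool F [-1.27 -5.49 -2.65] M [ 1.18 -0.18 -0.  ] 30.7
r 89.9 theta 61.95 toolyaw 58.06 q [0.27 0.37 1.52 0.   1.25 0.82]
```

>>> jog_arm([
  [[-0.0001,0.0047,0,0,0,3,0.3]],
])

```text
t: 10.53
ee_pos: [616.0, 176.6, 484.5]
orientation: [-2.784, -1.451, 0.001]
ft_force: [-4.9, 3.8, 3.1]
width: 30.8
```

```bash
python3 st.py
```

```text
10.53 [615.97 176.61 484.49] tool F [ 0.32 -6.23 -3.11] M [ 1.12 -0.18  0.02] 30.8
r 90.0 theta 64.98 toolyaw 55.06 q [0.26 0.37 1.52 0.   1.25 0.87]
```

>>> jog_arm([
  [[-0.0001,0.0047,0,0,0,3,0.3],[-0.0001,0.0047,0,0,0,3,0.3],[-0.0002,0.0047,0,0,0,3,0.3]],
])

```text
t: 10.78
ee_pos: [626.9, 167.8, 484.5]
orientation: [-2.889, -1.228, 0.001]
ft_force: [-5.1, 4.2, 1.8]
width: 31.0
```

```bash
python3 st.py
python3 - <<'E'
from h import *
im=snap('scene','s12.png'); cv2.imwrite('pics/s12z.png',cv2.resize(im[220:290,300:380,::-1],None,fx=7,fy=7,interpolation=cv2.INTER_CUBIC))
im=snap('wrist','w12.png'); cv2.imwrite('pics/w12z.png',cv2.resize(im[200:400,220:420,::-1],None,fx=3,fy=3))
E
```

```text
10.78 [626.94 167.76 484.48] tool F [-0.51 -6.62 -1.76] M [ 1.19 -0.16 -0.04] 31.0
r 90.1 theta 73.96 toolyaw 46.05 q [0.24 0.38 1.5  0.   1.26 1.01]
```

View pics/s12z.png

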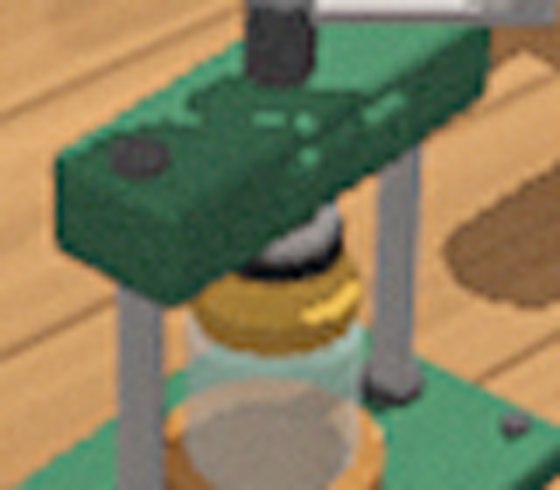

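View pics/w12z.png

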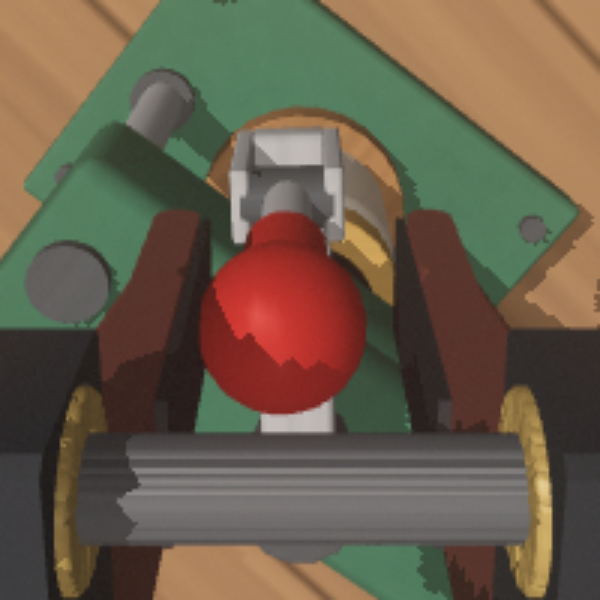

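>>> jog_arm([
  [[-0.0004,0.0047,0,0,0,3,0.3],[-0.0004,0.0047,0,0,0,3,0.3]],
])

```text
t: 11.05
ee_pos: [633.0, 160.7, 484.6]
orientation: [-2.949, -1.077, -0.0]
ft_force: [-3.6, 4.9, 1.9]
width: 30.9
```

```bash
python3 st.py
```

```text
11.05 [632.99 160.72 484.55] tool F [ 0.4  -6.06 -1.93] M [1.2  0.01 0.02] 30.9
r 89.7 theta 79.87 toolyaw 40.13 q [0.23 0.39 1.49 0.   1.26 1.1 ]
```

>>> jog_arm([
  [[-0.0004,0.0047,0,0,0,3,0.3]],
])

```text
t: 11.13
ee_pos: [635.8, 156.8, 484.5]
orientation: [-2.977, -0.999, -0.0]
ft_force: [-3.5, 4.8, 1.7]
width: 31.1
```

```bash
python3 st.py
```

```text
11.13 [635.78 156.84 484.52] tool F [ 0.09 -5.93 -1.68] M [ 1.13 -0.05  0.08] 31.1
r 89.5 theta 82.92 toolyaw 37.12 q [0.22 0.39 1.48 0.   1.26 1.15]
```

>>> jog_arm([
  [[-0.0002,0.0047,0,0,0,3,0.3]],
])

```text
t: 11.22
ee_pos: [638.5, 152.9, 484.5]
orientation: [-3.002, -0.921, -0.001]
ft_force: [-3.6, 4.5, 1.5]
width: 30.8
```

```bash
python3 st.py
```

```text
11.22 [638.51 152.95 484.53] tool F [-0.45 -5.72 -1.44] M [ 1.13 -0.13 -0.03] 30.8
r 89.4 theta 85.97 toolyaw 34.11 q [0.22 0.4  1.48 0.   1.27 1.19]
```

>>> jog_arm([
  [[-0.0001,0.0047,0,0,0,3,0.3]],
])

```text
t: 11.3
ee_pos: [641.1, 149.0, 484.5]
orientation: [-3.025, -0.842, -0.001]
ft_force: [-3.8, 5.3, 1.1]
width: 30.7
```

```bash
python3 st.py
```

```text
11.3 [641.08 149.   484.54] tool F [-0.55 -6.49 -1.04] M [ 1.13 -0.18 -0.  ] 30.7
r 89.5 theta 88.99 toolyaw 31.11 q [0.21 0.4  1.48 0.   1.27 1.24]
```

>>> jog_arm([
  [[-0.0001,0.0047,0,0,0,3,0.3]],
])

```text
t: 11.38
ee_pos: [643.4, 144.9, 484.5]
orientation: [-3.046, -0.763, -0.0]
ft_force: [-2.9, 5.2, 0.6]
width: 30.6
```

```bash
python3 st.py
```

```text
11.38 [643.44 144.92 484.51] tool F [-0.14 -5.98 -0.64] M [ 1.15 -0.17  0.03] 30.6
r 89.5 theta 92.01 toolyaw 28.11 q [0.2  0.4  1.47 0.   1.27 1.28]
```

>>> jog_arm([
  [[-0.0001,0.0047,0,0,0,3,0.3]],
])

```text
t: 11.47
ee_pos: [645.6, 140.7, 484.5]
orientation: [-3.065, -0.683, -0.001]
ft_force: [-3.8, 5.9, 2.7]
width: 30.7
```

```bash
python3 st.py
```

```text
11.47 [645.59 140.72 484.54] tool F [-0.91 -6.97 -2.66] M [ 1.15 -0.26 -0.03] 30.7
r 89.6 theta 95.02 toolyaw 25.11 q [0.2  0.4  1.47 0.   1.27 1.33]
```

>>> jog_arm([
  [[-0.0001,0.0047,0,0,0,3,0.3]],
])

```text
t: 11.55
ee_pos: [647.5, 136.5, 484.5]
orientation: [-3.081, -0.602, -0.001]
ft_force: [-2.2, 6.0, 1.1]
width: 30.8
```

```bash
python3 st.py
```

```text
11.55 [647.49 136.45 484.52] tool F [ 0.25 -6.4  -1.07] M [ 1.09 -0.24  0.02] 30.8
r 89.6 theta 98.01 toolyaw 22.11 q [0.19 0.4  1.47 0.   1.27 1.37]
```

>>> jog_arm([
  [[-0.0001,0.0047,0,0,0,3,0.3]],
])

```text
t: 11.63
ee_pos: [649.2, 132.1, 484.5]
orientation: [-3.096, -0.521, -0.001]
ft_force: [-3.0, 4.6, 1.0]
width: 30.8
```

```bash
python3 st.py
python3 - <<'E'
from h import *
im=snap('scene','s13.png'); cv2.imwrite('pics/s13z.png',cv2.resize(im[220:290,300:380,::-1],None,fx=7,fy=7,interpolation=cv2.INTER_CUBIC))
E
```

```text
11.63 [649.21 132.05 484.55] tool F [-1.31 -5.36 -1.  ] M [ 1.07 -0.25  0.01] 30.8
r 89.7 theta 101.03 toolyaw 19.11 q [0.18 0.41 1.47 0.   1.27 1.42]
```

View pics/s13z.png

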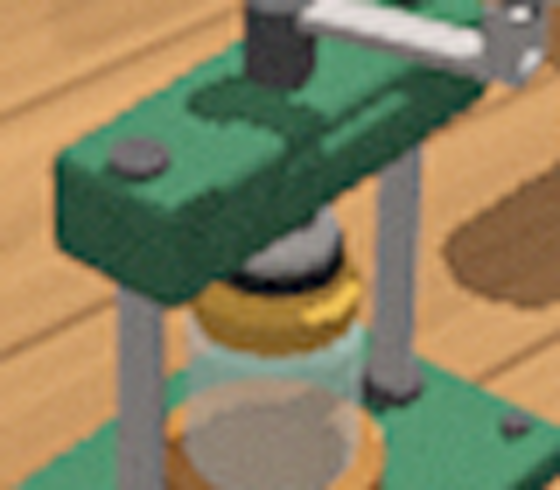

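>>> jog_arm([
  [[-0.0002,0.0047,0,0,0,3,0.3]],
])

```text
t: 11.77
ee_pos: [650.5, 127.8, 484.5]
orientation: [-3.108, -0.444, -0.001]
ft_force: [-2.0, 6.0, 0.7]
width: 30.4
```

```bash
python3 st.py
```

```text
11.77 [650.54 127.79 484.55] tool F [-0.22 -6.29 -0.66] M [ 1.05 -0.17 -0.02] 30.4
r 89.7 theta 103.88 toolyaw 16.26 q [0.18 0.41 1.46 0.   1.27 1.46]
```

>>> jog_arm([
  [[-0.0002,0.0047,0,0,0,3,0.3]],
])

```text
t: 11.85
ee_pos: [651.7, 123.1, 484.6]
orientation: [-3.119, -0.36, -0.002]
ft_force: [-1.6, 6.6, 1.8]
width: 30.8
```

```bash
python3 st.py
```

```text
11.85 [651.73 123.09 484.6 ] tool F [-0.1  -6.78 -1.76] M [ 1.09 -0.16 -0.02] 30.8
r 89.6 theta 106.98 toolyaw 13.16 q [0.17 0.41 1.46 0.   1.27 1.51]
```

>>> jog_arm([
  [[-0.0001,0.0047,0,0,0,3,0.3]],
])

```text
t: 11.93
ee_pos: [652.7, 118.4, 484.6]
orientation: [-3.127, -0.278, -0.002]
ft_force: [-2.4, 6.2, 1.5]
width: 30.5
```

```bash
python3 st.py
```

```text
11.93 [652.71 118.44 484.59] tool F [-1.27 -6.48 -1.51] M [ 1.04 -0.22 -0.01] 30.5
r 89.7 theta 110.02 toolyaw 10.15 q [0.16 0.41 1.46 0.   1.27 1.55]
```

>>> jog_arm([
  [[-0.0002,0.0047,0,0,0,3,0.3]],
])

```text
t: 12.02
ee_pos: [653.4, 113.8, 484.6]
orientation: [-3.134, -0.196, -0.002]
ft_force: [-1.8, 6.4, 0.1]
width: 30.6
```

```bash
python3 st.py
```

```text
12.02 [653.41 113.77 484.57] tool F [-0.96 -6.55 -0.14] M [ 1.04 -0.21  0.03] 30.6
r 89.7 theta 113.04 toolyaw 7.15 q [0.15 0.41 1.46 0.   1.27 1.6 ]
```

>>> jog_arm([
  [[-0.0002,0.0047,0,0,0,3,0.3]],
])

```text
t: 12.1
ee_pos: [653.8, 109.1, 484.6]
orientation: [-3.138, -0.113, -0.002]
ft_force: [-0.3, 6.1, 0.2]
width: 30.9
```

```bash
python3 st.py
```

```text
12.1 [653.85 109.07 484.57] tool F [ 0.14 -6.09 -0.23] M [ 1.12 -0.21 -0.03] 30.9
r 89.7 theta 116.06 toolyaw 4.14 q [0.15 0.41 1.47 0.   1.27 1.64]
```

>>> jog_arm([
  [[-0.0001,0.0047,0,0,0,3,0.3]],
])

```text
t: 12.18
ee_pos: [654.1, 104.4, 484.6]
orientation: [-3.139, -0.031, -0.002]
ft_force: [-0.8, 6.3, -0.2]
width: 30.8
```

```bash
python3 st.py
python3 - <<'E'
from h import *
im=snap('scene','s14.png'); cv2.imwrite('pics/s14z.png',cv2.resize(im[220:290,300:380,::-1],None,fx=7,fy=7,interpolation=cv2.INTER_CUBIC))
im=snap('wrist','w14.png'); cv2.imwrite('pics/w14z.png',cv2.resize(im[200:400,220:420,::-1],None,fx=3,fy=3))
E
```

```text
12.18 [654.1  104.35 484.6 ] tool F [-0.64 -6.27  0.25] M [ 1.05 -0.22  0.01] 30.8
r 89.7 theta 119.07 toolyaw 1.14 q [0.14 0.41 1.47 0.   1.27 1.69]
```

View pics/s14z.png

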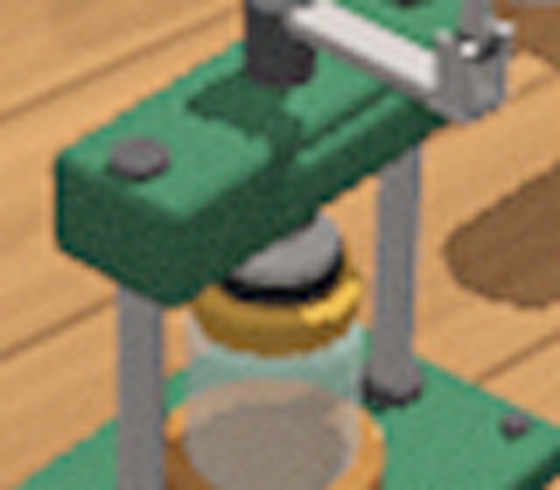

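View pics/w14z.png

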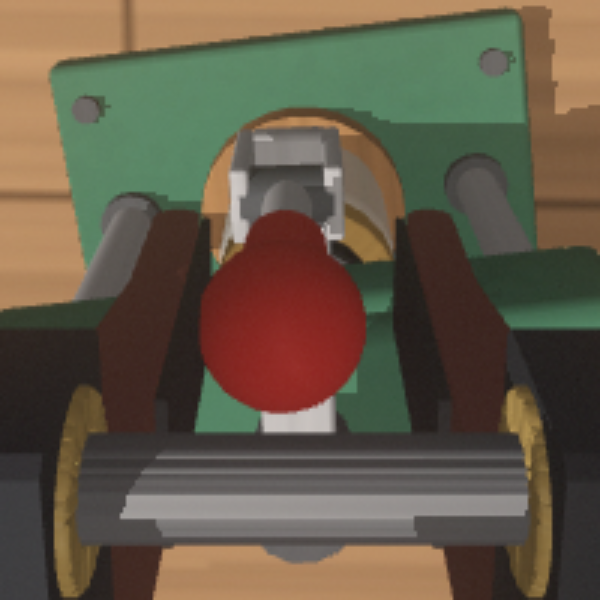

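>>> jog_arm([
  [[-0.0002,0.0047,0,0,0,3,0.3]],
])

```text
t: 12.37
ee_pos: [654.0, 100.0, 484.6]
orientation: [-3.14, 0.046, -0.002]
ft_force: [-0.2, 6.5, 0.1]
width: 30.5
```

```bash
python3 st.py
```

```text
12.37 [654.03  99.96 484.59] tool F [-0.41 -6.47 -0.12] M [ 0.99 -0.15  0.  ] 30.5
r 89.7 theta 121.88 toolyaw -1.68 q [0.13 0.4  1.47 0.   1.27 1.73]
```

>>> jog_arm([
  [[-0.0001,0.0047,0,0,0,3,0.3]],
])

```text
t: 12.45
ee_pos: [653.8, 95.1, 484.6]
orientation: [-3.137, 0.132, -0.002]
ft_force: [-0.9, 6.2, 0.4]
width: 30.8
```

```bash
python3 st.py
```

```text
12.45 [653.78  95.05 484.6 ] tool F [-1.37 -6.15 -0.34] M [ 1.01 -0.2  -0.01] 30.8
r 89.7 theta 125.02 toolyaw -4.81 q [0.13 0.4  1.47 0.   1.27 1.78]
```

>>> jog_arm([
  [[-0.0001,0.0047,0,0,0,3,0.3]],
])

```text
t: 12.53
ee_pos: [653.3, 90.4, 484.7]
orientation: [-3.132, 0.214, -0.002]
ft_force: [0.4, 9.2, 0.5]
width: 30.8
```

```bash
python3 st.py
```

```text
12.53 [653.32  90.35 484.66] tool F [-0.9  -9.19 -0.48] M [ 1.26 -0.27  0.01] 30.8
r 89.8 theta 128.03 toolyaw -7.82 q [0.12 0.4  1.47 0.   1.27 1.83]
```

Contact has shown: F went from 6.2 to 9.2 N and Mx from 1.01 to 1.26 between 125° and 128°. I take smaller steps from here.

>>> jog_arm([
  [[-0.0001,0.0031,0,0,0,2,0.3]],
])

```text
t: 12.62
ee_pos: [652.8, 87.2, 484.7]
orientation: [-3.128, 0.269, -0.003]
ft_force: [1.7, 9.4, -0.2]
width: 30.5
```

```bash
python3 st.py
```

```text
12.62 [652.84  87.24 484.65] tool F [ 0.07 -9.59  0.18] M [ 1.46 -0.23 -0.02] 30.5
r 89.8 theta 130.04 toolyaw -9.85 q [0.11 0.4  1.48 0.   1.26 1.86]
```

>>> jog_arm([
  [[-0.0001,0.0031,0,0,0,2,0.3]],
])

```text
t: 12.7
ee_pos: [652.3, 84.5, 484.7]
orientation: [-3.122, 0.323, -0.003]
ft_force: [1.7, 8.4, -0.5]
width: 30.9
```

```bash
python3 st.py
```

```text
12.7 [652.27  84.46 484.67] tool F [-0.07 -8.54  0.49] M [ 1.57 -0.17 -0.05] 30.9
r 89.8 theta 131.85 toolyaw -11.8 q [0.11 0.4  1.48 0.   1.26 1.89]
```

Two estimates agree on about 21 N: the moment rise (0.54/0.163 = 3.3 N at the ball) and the angle since contact (0.125 rad). I go about 2.3° further.

>>> jog_arm([
  [[-0.0001,0.0035,0,0,0,2.2,0.3]],
])

```text
t: 12.78
ee_pos: [651.5, 81.4, 484.7]
orientation: [-3.115, 0.382, -0.003]
ft_force: [2.7, 10.7, 0.4]
width: 30.7
```

```bash
python3 st.py
```

```text
12.78 [651.52  81.35 484.69] tool F [ 1.000e-02 -1.101e+01 -3.600e-01] M [ 1.71 -0.19  0.04] 30.7
r 89.7 theta 133.89 toolyaw -13.98 q [0.11 0.4  1.48 0.   1.26 1.92]
```

>>> jog_arm([
  [[0,0,0,0,0,0,0.3]],
])

```text
t: 12.87
ee_pos: [651.5, 81.0, 484.7]
orientation: [-3.115, 0.383, -0.003]
ft_force: [2.0, 8.9, -0.8]
width: 30.9
```

```bash
python3 st.py
```

```text
12.87 [651.47  80.98 484.69] tool F [-0.21 -9.08  0.86] M [ 1.39 -0.12 -0.04] 30.9
r 89.8 theta 134.13 toolyaw -14.01 q [0.11 0.4  1.48 0.   1.26 1.92]
```

Estimates are 26 to 27.5 N. I nudge slightly further, then open and retreat upward.

>>> jog_arm([
  [[0,0.001,0,0,0,0.6,0.3],[0,0,0,0,0,0,0.3],[0,0,0,0,0,0,0.3]],
])

```text
t: 13.12
ee_pos: [651.4, 80.5, 484.7]
orientation: [-3.113, 0.396, -0.004]
ft_force: [2.9, 9.5, -0.7]
width: 30.8
```

```bash
python3 st.py
```

```text
13.12 [651.36  80.48 484.69] tool F [ 0.41 -9.93  0.73] M [ 1.54 -0.18 -0.02] 30.8
r 89.8 theta 134.46 toolyaw -14.48 q [0.1  0.4  1.48 0.   1.26 1.93]
```

>>> jog_arm([
  [[0,0,0,0,0,0,-0.2],[0,0,0,0,0,0,-0.6],[0,0,0,0,0,0,-1],[0,0,0,0,0,0,-1],[0,0,0,0,0,0,-1],[0,0,0,0,0,0,-1]],
])

```text
t: 13.62
ee_pos: [651.0, 78.6, 484.5]
orientation: [3.115, -0.403, 0.0]
ft_force: [-0.1, 0.5, 0.8]
width: 67.5
```

```bash
python3 st.py
python3 - <<'E'
from h import *
im=snap('wrist','w15.png'); cv2.imwrite('pics/w15z.png',cv2.resize(im[200:400,220:420,::-1],None,fx=3,fy=3))
E
```

```text
13.62 [650.97  78.62 484.48] tool F [-0.24 -0.44 -0.81] M [ 0.01 -0.19  0.04] 67.5
r 89.9 theta 135.67 toolyaw -14.74 q [ 0.1   0.39  1.48 -0.    1.26  1.93]
```

View pics/w15z.png

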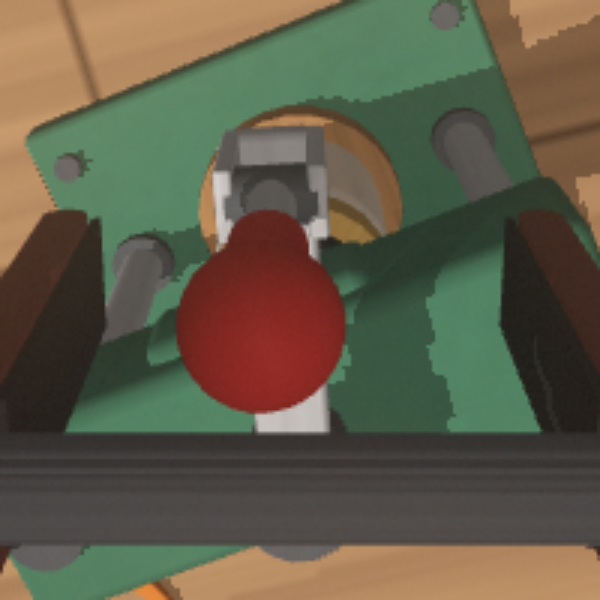

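Run:
```python
from h import *
o=ctrl.get_obs();A=np.array([564.4,102.9])
for n,uv,z in [('ball',(306.9,308),320),('pin',(309,265.5),262)]:
    P=atz('wrist',uv,z,o);d=P[:2]-A;print(n,P.round(1),np.linalg.norm(d).round(1),'theta',120-np.degrees(np.arctan2(d[1],d[0])))
```

```text
ball [652.9  83.9 320. ] 90.5 theta 132.09951224049433
pin [652.6  85.  262. ] 90.0 theta 131.50702444121293
```

>>> jog_arm([
  [[0,0,-0.015,0,0,0,-1],[0,0,-0.025,0,0,0,-1],[0,0,-0.03,0,0,0,-1],[0,0,-0.03,0,0,0,-1],[0,0,0,0,0,0,-1],[0,0,0,0,0,0,-1],[0,0,0,0,0,0,-1]],
])

```text
t: 14.25
ee_pos: [650.7, 78.7, 583.8]
orientation: [3.115, -0.403, -0.001]
ft_force: [0.4, 0.2, -0.7]
width: 87.7
```

```bash
python3 st.py
python3 - <<'E'
from h import *
im=snap('wrist','w16.png'); cv2.imwrite('pics/w16z.png',cv2.resize(im[170:340,235:405,::-1],None,fx=3.5,fy=3.5,interpolation=cv2.INTER_CUBIC))
im=snap('scene','s16.png'); cv2.imwrite('pics/s16z.png',cv2.resize(im[190:310,280:400,::-1],None,fx=5,fy=5,interpolation=cv2.INTER_CUBIC))
E
```

```text
14.25 [650.75  78.75 583.84] tool F [ 0.28 -0.32  0.74] M [-0.03 -0.16  0.03] 87.7
r 89.7 theta 135.63 toolyaw -14.76 q [ 0.1   0.33  1.36 -0.    1.45  1.93]
```

View pics/w16z.png

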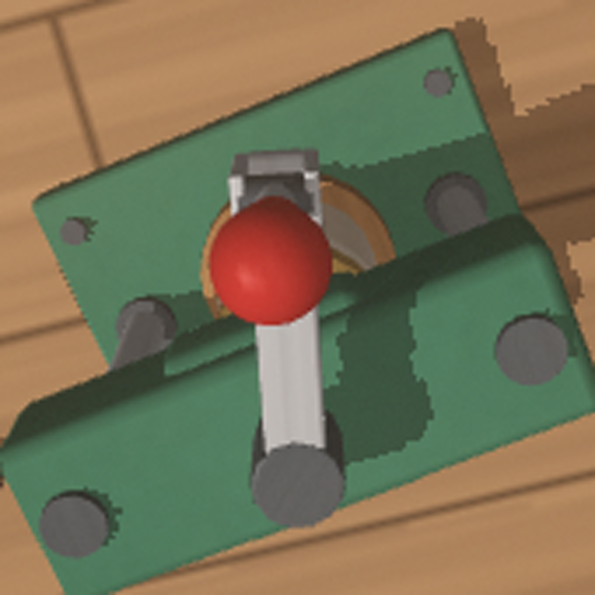

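View pics/s16z.png

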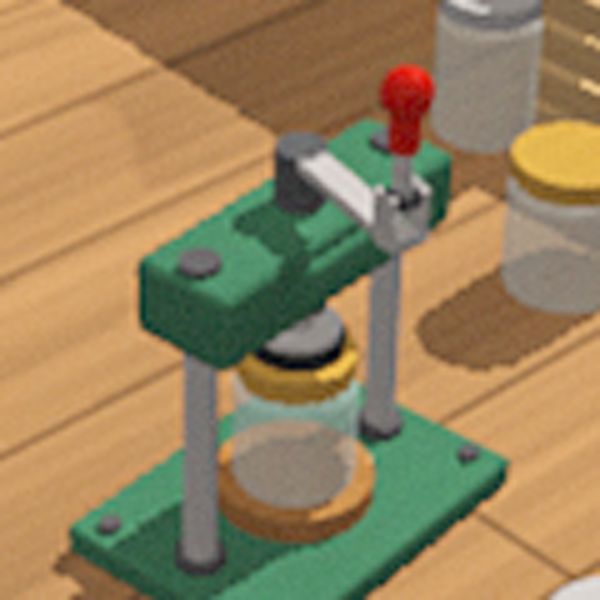

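Run:
```python
from h import *
o=ctrl.get_obs();A=np.array([564.4,102.9])
for z in (262,320): print('expected scene zoom px upright',((proj('scene',[652.6,85,z])-[280,190])*5).round(0))
f=lambda u,v:(235+u/3.5,170+v/3.5)
for n,uv,z in [('ball',f(271,261),320),('hub',f(298,484),245)]:
    P=atz('wrist',uv,z,o);d=P[:2]-A;print(n,P.round(1),np.linalg.norm(d).round(1),120-np.degrees(np.arctan2(d[1],d[0])))
```

```text
expected scene zoom px upright [402. 196.]
expected scene zoom px upright [407.  91.]
ball [652.8  83.5 320. ] 90.5 132.37962178892886
hub [564.9 101.  245. ] 2.0 195.79323580392986
```

```bash
python3 -c "
from workcell import ctrl
print(ctrl.close_job())"
```

```text
the job is handed in; nothing more can be done
None
```

I swung the grip upright, cranked the press clockwise until the pad bore on the lid, let go and lifted about 100 mm clear. The job was handed in at about 14.4 s of the 67 s allowed.

- **Grip upright:** I gripped the ball and swung it up along its arc until the pads slid on it at about 4 N. That is above the hinge's 2.4 N, so I took it as being against its stop. After release, the ball was 90.5 mm from the crank axis and the pin 90.0 mm. The scene view put the ball within a pixel of where an upright grip should be.
- **Crank not turned during the swing:** the sideways force was at most about 2 N in the readings I took. I made no separate before-and-after angle measurement.
- **Pad force:** the lid was met after about 123° of crank, and I stopped about 9° past that. I could not read the pad force directly. The angle past contact gave about 27 N. Ball force and moment gave about 26 N while moving. The paused readings were looser, at roughly 22 to 31 N. My best estimate is 26 to 28 N.
- **After release:** the crank angle read from the wrist picture was about 132.3°, against about 132.8° while pushing. That is within measuring error, so the brake appears to hold.
- **Other things:** the robot never went near the other things on the table. I did not measure their positions again at the end.

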